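Register a walnut spacer in the corner of a boring jig

TASK

Without picking it up, push the dark walnut spacer with a fingertip until its long side lies flat against the blue rail of the jig, then keep it against the rail and slide it along to the red stop, into the corner pocket, so that it ends tight against both the rail and the stop. Never grasp, lift or tip it, leave the pale maple spacer, the dowel, the screwdriver and the tape measure where they are, and finish with the hand clear.

Things in the scene. Friction and masses are not known exactly. Their poses are not given: they have to be found in the camera images.
- walnut: Dark walnut spacer, the one to move: a rectangular block 40 x 60 x 20 mm (its x, y, z), 30 to 70 g, loose and flat on the jig board. Origin at the centre of its underside; y axis along its long (60 mm) direction. It starts up to 0.5 rad askew to the rail, its centre 125 to 145 mm from the rail face.
- corner (a point): Inner corner of the fixed jig, where rail face, red stop face and board top meet (board top 18 mm above the table). Axes are the jig's: z up, y along the rail towards the stop, x square to the rail, from the open board into the rail. Rail face at x = 0, stop face at y = 0. The seated walnut spacer has its origin at x = -20, y = -30, z = 0 mm with its long side along the rail.
- rail_end (a point): Top edge of the rail's face at its open end. The blue metal rail runs from here straight past the corner, 420 mm long, 20 mm thick, 26 mm high above the white board. In the corner's frame this point is x = 0, y = -400, z = 26 mm, and the 220 x 420 mm board reaches from x = -200 to +20 and y = -400 to +20 mm. Same axes as the corner.
- stop_top (a point): Middle of the top edge of the red stop's face, x = -50, y = 0, z = 26 mm in the corner's frame. The stop is 100 mm long (x = -100 to 0) and 20 mm thick. Same axes as the corner.
- keeper_nose (a point): Top of the dark steel keeper at the axis of its round nose (10 mm radius): x = -56, y = -30, z = 22 mm in the corner's frame. The keeper is 20 mm thick, parallel to the rail, from the stop back to the nose's tip at y = -40, and makes a 46 mm wide pocket with the rail. The seated spacer sticks 20 mm out of the pocket's mouth.
- maple: Pale maple spacer, same size as the walnut one, loose on the board; origin at the centre of its underside. Leave alone. The two spacers lie about 140 mm apart along the rail direction, in either order, and both well off the rail, so that an 80 mm wide strip of board along the rail is free.
- dowel: Loose wooden dowel standing upright on the board, 16 mm diameter, 35 mm tall, at the near corner by the stop end, 150 to 180 mm from the rail face; origin at the centre of its foot. Leave alone.
- screwdriver: Loose screwdriver lying on the table left of the jig, about 200 mm long; origin under its middle. Leave alone.
- tape: Loose yellow tape measure, 65 x 32 x 60 mm, on the table right of the jig; origin under its middle. Leave alone.
There are look-alikes about, which are no part of the job. Leave any green or yellow look-alike of the walnut alone.

How it is judged:
By the outcome, as a careful person would: the job done as asked, in the order asked, and still so for the second after the job is handed in, with the robot touching nothing.
It also fails if it takes over 72 s, if anything falls off the work surface, if the arm or the gripper's body presses on something with over 40 N, if the wrist force passes 120 N, or if a joint passes its speed limit or range.

ROBOT

A 7-joint arm with a two-finger parallel gripper is mounted at the origin on the work surface. World frame = base frame: x ahead of the robot, y to its left, z up, the work surface at z = 0. Lengths are in m, angles in rad, forces in N, time in s.
With the tool pointing down it reaches from about 0.4 to 0.85 m from the base axis. Payload 10.4 kg.
Tool frame: the origin (TCP) lies between the finger pads; the fingertips stand 22 mm ahead of it and the grasp point (between the pads) lies 3 mm ahead of it; z points along the fingers, y is the line along which they close (so a half turn about z gives the same grasp; the last joint's range is limited). The gripper opens to 85 mm and grips with 20 to 120 N. Pads are 22 mm wide; open, the fingers measure 114 mm over their backs; the gripper's body (76 mm by 85 mm) begins 54 mm behind the grasp point. The pads swing forward as they close: fully open they stand 13 mm farther back than shut.
Start: joints at [-1.365, 0.332, -0.065, 1.46, 0.022, 1.35, -0.088], TCP at [0.142, 0.609, 0.22] pointing down, gripper open.
Joint ranges: [-2.6, 2.6], [-0.5, 2.12], [-1.47, 1.34], [0.16, 2.42], [-1.27, 4.41], [0.06, 2.06], [-2.6, 2.6]. Speed limits (rad/s): [2.22, 2.22, 2.79, 2.79, 3.14, 3.14, 3.14].

INTERFACE

Orientations are given as a unit quaternion [x, y, z, w].
In Python, from workcell import manip, camera, ticket, boxes_of, outline_of gives the robot as it stands.
- The arm moves only by the tool carry_out, never from a script. Its argument "deltas" is a list of rows, each a list of 5 numbers: the shift along the tool's x, y, z as a fraction of full scale, then the turn about the tool's z as a fraction of full scale, then the opening, from -1 (shut) to 1 (fully open), so that 0 is half open. In form: [[tx, ty, tz, spin, gripper], ...]. A call has 1 to 20 rows; each row is the pose to reach, as a shift and turn from the pose commanded when the call began, along the tool's axes at that moment; what a row does not reach only later rows make up. Full scale, the value 1, is 150 mm for a shift and 30 degrees for a turn. A row lasts 1/8 s, in which the tool goes at most 62.5 mm and 10.7 degrees, less where a joint would pass 70% of its speed; a pose out of reach is approached as far as the arm can. A call with a number of a shift or a turn outside -1 to 1 is refused whole. A call with a gripper value outside its range is refused whole. The fingers move at their own pace and stop on an object; "force" is the grip in N (left out, the last holds). Time passes only in rows, so rows that repeat a pose let the fingers close. It gives the time, the measured TCP pose, the force, the opening and the grip force at its end, in the units of the state.
- manip.get_obs(): the state, without advancing time (a new reading comes with each control period).
- camera(name): name is "scene" or "top"; returns a dict with "img" (420x560x3 uint8, red, green, blue), "depth" (420x560 float32, m along the optical axis (not along the pixel's ray), 0 where there is no reading), "vertical_fov" (degrees; the focal length in pixels is half the picture's height over the tangent of half this angle, whatever the lens; pixels are square), "cx", "cy" (the principal point, pixels), "R" (3x3) and "t" (3): a world point X has camera coordinates R X + t. Camera axes: x right, y down, z forward; pixel columns grow to the right and rows downward; lengths in m; the calibration is good to about 2 mm. A picture is of the moment at which its call begins.
- ticket.hand_in(): hands the job in; it is judged then, once.
Trained networks look in a picture, given as the dict that the camera call returned (one of the last four; its "shot" number tells which), for a name from the list of things; names that differ only in an ending like _2 or _b are one class to them, and where a whole thing is asked for, a point or a joint stands for the part that bears it (a point fixed in the world has none). Each returns a list of dicts, best first, with "conf" (0 to 1); they miss things now and then, are a little off and sometimes report something else, mostly with a low value. They report only what shows in the picture. A call takes as long as a camera call. They do not tell look-alikes from the thing itself.
- boxes_of(query, picture): "position" ([x, y, z] in m, in world coordinates, good to about 4 mm: the middle of the surface that is visible of it).
- outline_of(query, picture): "region" (420x560 bool, what is visible of it).
The state is a dict: "clock": time; "joint_pos": joint angles; "joint_velocities": joint speeds; "tau": joint torques, N m; "position": TCP position; "ee_rot": TCP orientation; "ft_force": force on the tool from outside, world axes, zero at the start; "torque": the same for the moment, N m; "grip_width": opening from 0.0 (shut) to 1.0 (fully open); "grasp_force": force on a finger pad.
Only numpy, scipy, OpenCV 4.12 (cv2) and the standard library are available. Lean on these libraries where they do the work, as an engineer would, in place of code of your own. Each camera call takes 0.05 s, during which the arm holds its last target. There are 200 camera calls.

## Working session

There is one attempt and no reset: what is moved stays moved. The work goes in short steps, Python scripts to look and compute and a tool call to move; the robot and the scene stay as the last step left them, time stands still between calls to the robot, and variables do not carry over. Pictures are saved under pics/ and viewed, at most 10 in all, crops included, and the job is handed in when it is done.

Besides the shell and the picture viewer there is one more tool, called by a JSON object that holds its "op" and its "data". carry_out: Moves the arm, as the interface text tells. Its arguments: {"type":"object","properties":{"deltas":{"type":"array","items":{"type":"array","items":{"type":"number"}}},"force":{"type":"number"}},"required":["deltas"]}

```bash
mkdir -p pics
cat > h.py <<'E'
import numpy as np, cv2
from workcell import manip, camera, ticket, boxes_of, outline_of
def px(c,X):
    f=c["img"].shape[0]/2/np.tan(np.radians(c["vertical_fov"])/2)
    p=np.asarray(X)@c["R"].T+c["t"]; return np.stack([c["cx"]+f*p[...,0]/p[...,2],c["cy"]+f*p[...,1]/p[...,2]],-1)
def cloud(c):
    f=c["img"].shape[0]/2/np.tan(np.radians(c["vertical_fov"])/2)
    v,u=np.mgrid[:420,:560]; z=c["depth"]
    P=np.stack([(u-c["cx"])/f*z,(v-c["cy"])/f*z,z],-1); return (P-c["t"])@c["R"]
def save(img,n): cv2.imwrite("pics/"+n,cv2.cvtColor(img,cv2.COLOR_RGB2BGR))
E
python3 - <<'E'
from h import *
np.set_printoptions(precision=3,suppress=True)
T=camera("top");S=camera("scene")
save(T["img"],"top.png");save(S["img"],"scene.png")
for c in (T,S):
  for q in "walnut corner rail_end stop_top keeper_nose maple dowel screwdriver tape".split():
    for b in boxes_of(q,c)[:4]:
        p=np.array(b["position"]);print(q,p,round(b["conf"],2),px(c,p).round())
print(manip.get_obs())
E
```

```text
walnut [ 0.524 -0.039  0.036] 0.88 [305. 205.]
walnut [ 0.322 -0.117  0.024] 0.73 [333. 279.]
walnut [0.342 0.096 0.022] 0.73 [255. 270.]
walnut [0.497 0.433 0.026] 0.49 [136. 213.]
corner [ 0.578 -0.045  0.015] 0.59 [307. 187.]
rail_end [ 0.578 -0.049  0.02 ] 0.79 [308. 187.]
stop_top [ 0.578 -0.042  0.018] 0.66 [306. 187.]
keeper_nose [ 0.576 -0.048  0.02 ] 0.91 [308. 188.]
maple [ 0.486 -0.169  0.039] 0.59 [352. 219.]
dowel [ 0.577 -0.049  0.016] 0.19 [308. 188.]
screwdriver [0.495 0.435 0.021] 0.6 [136. 213.]
tape [ 0.542 -0.439  0.054] 0.62 [451. 199.]
walnut [ 0.533 -0.036  0.034] 0.9 [261. 217.]
walnut [0.35  0.1   0.019] 0.84 [343. 203.]
walnut [ 0.329 -0.115  0.016] 0.61 [278. 174.]
corner [ 0.599 -0.003  0.013] 0.8 [256. 243.]
rail_end [ 0.598 -0.004  0.019] 0.72 [256. 241.]
stop_top [0.599 0.001 0.018] 0.89 [258. 242.]
keeper_nose [ 0.603 -0.001  0.019] 0.73 [256. 243.]
maple [ 0.493 -0.168  0.034] 0.79 [228. 191.]
tape [ 0.55  -0.444  0.037] 0.83 [138. 167.]
{'clock': 1.0, 'joint_pos': array([-1.365,  0.332, -0.065,  1.46 ,  0.022,  1.35 , -0.088]), 'joint_velocities': array([-0.001,  0.002, -0.001, -0.   ,  0.002,  0.   ,  0.001]), 'tau': array([  0.001, -62.523,   0.049, -39.181,   0.016,   0.002,   0.   ]), 'position': array([0.142, 0.609, 0.22 ]), 'ee_rot': array([0.114, 0.993, 0.   , 0.   ]), 'ft_force': array([-0.582,  0.019, -0.347]), 'torque': array([0.05 , 0.016, 0.043]), 'grasp_force': 0.0, 'grip_width': 1.0002110594472458}
```

View pics/top.png

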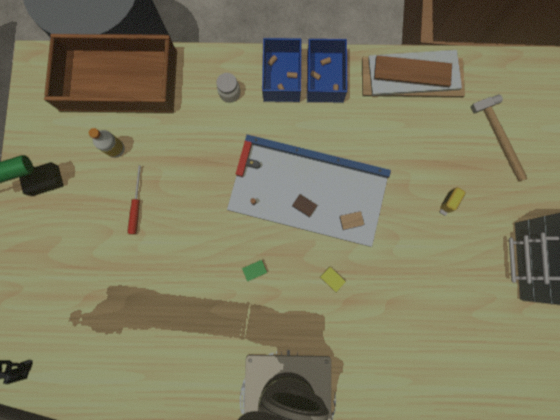

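View pics/scene.png

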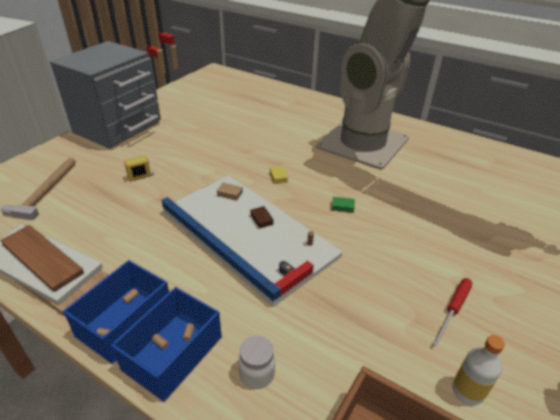

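Top view: the walnut is the dark brown block on the board at (305,205). The things it could be confused with are green (255,270), yellow (333,279), maple (352,220) and the brown plank (413,71). I choose (305,205). The rail is on the far side and the red stop at the left end (244,158). Next I'll measure and take a close crop.

```bash
cat > m.py <<'E'
from h import *
np.set_printoptions(precision=4,suppress=True)
def rect(P): 
    (c,s,a)=cv2.minAreaRect((P[:,:2]*1000).astype(np.float32)); return np.round(c,1),np.round(s,1),round(a,2)
def segs(c):
    P=cloud(c);hsv=cv2.cvtColor(c["img"],cv2.COLOR_RGB2HSV);H,Sa,V=[hsv[...,i].astype(int) for i in range(3)]
    x,y,z=P[...,0],P[...,1],P[...,2]
    near=(x>.38)&(x<.75)&(y>-.35)&(y<.27)
    blue=near&(H>95)&(H<125)&(Sa>120)&(z>.036)&(z<.055)
    red=near&((H<8)|(H>172))&(Sa>140)&(V>80)&(z>.03)&(z<.055)
    return P,near,blue,red,V,z
if __name__=="__main__":
  for n in("top","scene"):
    c=camera(n);P,near,blue,red,V,z=segs(c)
    print(n,"blue",blue.sum(),rect(P[blue]),np.median(z[blue]),"red",red.sum(),rect(P[red]))
    for q,p0 in(("walnut",(.53,-.037)),("maple",(.49,-.168)),("dowel",(.54,.1))):
        for o in outline_of(q,c)[:4]:
            m=o["region"]&(c["depth"]>0)&(z>.03)
            if m.sum()>5 and np.linalg.norm(np.median(P[m],0)[:2]-p0)<.06: print(q,m.sum(),round(o["conf"],2),rect(P[m]),np.median(P[m],0))
    if n=="top": im=c["img"][120:255,215:400]
    else: im=c["img"][165:300,150:350]
    save(cv2.resize(im,None,fx=4,fy=4,interpolation=cv2.INTER_CUBIC),n+"_crop.png")
E
python3 m.py
```

```text
top blue 15 (array([679.9,  -9.8]), array([207.5,  12.2]), 76.21) 0.044451321663554304 red 221 (array([653.1, 135.2]), array([19. , 97.9]), 77.05)
walnut 277 0.75 (array([523. , -36.3]), array([58.2, 38.3]), 56.72) [ 0.5229 -0.0369  0.0385]
maple 319 0.55 (array([ 482.5, -169. ]), array([39.9, 60.2]), 12.96) [ 0.4826 -0.1692  0.0376]
scene blue 1119 (array([671.6, -70.5]), array([412.5,  20. ]), 76.51) 0.041767301174503564 red 400 (array([656.3, 131.5]), array([30.4, 96.3]), 75.1)
walnut 282 0.76 (array([526.9, -39.1]), array([63.2, 41.7]), 57.4) [ 0.5299 -0.0368  0.0357]
maple 239 0.75 (array([ 489.2, -169.6]), array([44., 60.]), 14.71) [ 0.4906 -0.169   0.0354]
```

View pics/top_crop.png

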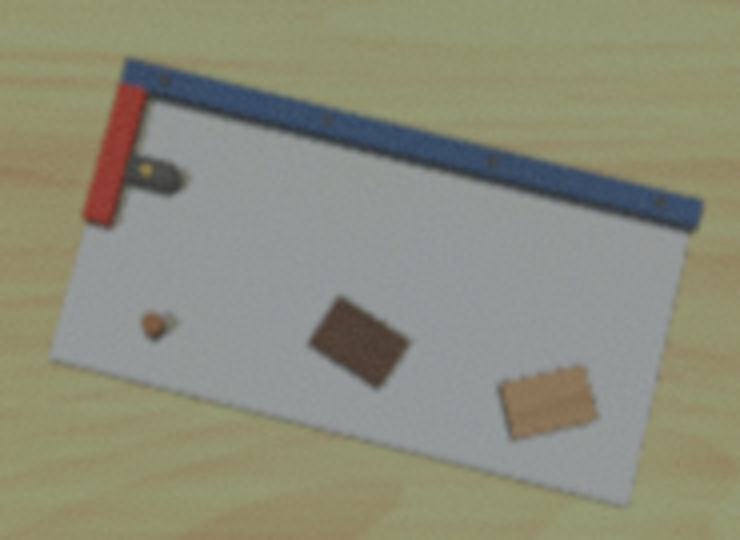

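Crop: dark brown walnut in the middle (358,342), about 20° askew; maple right (548,402); dowel at lower left (153,325); keeper (158,174); pocket at upper left. The choice is confirmed, so I'll refine the jig fit.

Run:
```python
from m import *
from scipy.optimize import minimize
R={}
for n in("top","scene"):
    c=camera(n);P=cloud(c);hsv=cv2.cvtColor(c["img"],cv2.COLOR_RGB2HSV);H,Sa,V=[hsv[...,i].astype(int) for i in range(3)]
    x,y,z=P[...,0],P[...,1],P[...,2]
    near=(x>.38)&(x<.75)&(y>-.35)&(y<.27)
    blue=near&(H>95)&(H<125)&(Sa>75)&(z>.039);red=near&((H<8)|(H>172))&(Sa>120)&(z>.039)
    print(n,blue.sum(),rect(P[blue]),np.median(z[blue]),red.sum(),rect(P[red]))
    # line through rail top centre; face 10 mm inside
    b=P[blue][:,:2]; vx,vy,x0,y0=cv2.fitLine(b.astype(np.float32),cv2.DIST_HUBER,0,.01,.01).ravel()
    d=np.array([vx,vy])*np.sign(vy); print("dir",d,np.degrees(np.arctan2(d[1],d[0])))
    yj=d; xj=np.array([d[1],-d[0]])
    ul=b@yj; mid=(np.percentile(ul,.3)+np.percentile(ul,99.7))/2
    xf=np.median(b@xj)-.010; cor=xj*xf+yj*(mid+.19)
    r=P[red][:,:2]@yj
    print("corner",cor,"rail len",np.ptp(ul),"stop mid y",np.median(r)-(mid+.19),"stop x",np.median(P[red][:,:2]@xj)-xf)
    for o in outline_of("walnut",c)[:4]:
        m=o["region"]&(c["depth"]>0)&(z>.033)&near
        if m.sum()>50:
            q,s,a=rect(P[m]); q=np.array(q)/1000-cor; print("walnut jig",q@xj,q@yj,s,a)
    for o in outline_of("maple",c)[:4]:
        m=o["region"]&(c["depth"]>0)&(z>.033)&near
        if m.sum()>50:
            q,s,a=rect(P[m]); q=np.array(q)/1000-cor; print("maple jig",q@xj,q@yj,s,a)
```

```text
top 863 (array([664.2, -72.3]), array([414.3,  20.2]), 76.44) 0.04425683355872043 235 (array([653.8, 135.4]), array([19.1, 99.8]), 76.48)
dir [0.2363 0.9717] 76.332214
corner [0.6991 0.1147] rail len 0.4142491859137048 stop mid y 0.009146184555205883 stop x -0.04984422334417615
walnut jig -0.1362929837913546 -0.18901354979571494 [58.  38.1] 56.45
walnut jig -0.07083412937236161 -0.18945876853164823 [420.3 185.1] 76.51
maple jig -0.1433893981368575 -0.32699778874215274 [40.1 61.4] 13.3
scene 1138 (array([670.1, -72.4]), array([417.8,  21.7]), 76.47) 0.04202249367167418 327 (array([656.6, 134.4]), array([24.1, 96.9]), 77.96)
dir [0.2346 0.9721] 76.43038
corner [0.7058 0.1159] rail len 0.4178213796015353 stop mid y 0.00830684783973612 stop x -0.049859716065797755
walnut jig -0.13676822837561986 -0.1932200623747826 [62.8 40.7] 57.04
maple jig -0.14573679440588372 -0.3295293208953857 [42.  59.7] 14.85
```

{"op": "carry_out", "data": {"deltas": [[-0.25,-0.22,0,0,-1],[-0.5,-0.45,0,0,-1],[-0.75,-0.68,0,0,-1],[-1,-0.9,0,0.017,-1],[-1,-0.9,0,0.017,-1]]}}

```text
clock: 2.33
position: [0.2602, 0.4405, 0.2204]
ee_rot: [0.122, 0.993, 0.0, 0.001]
ft_force: [0.7, 1.1, -0.1]
grip_width: -0.001
grasp_force: 0.0
```

{"op": "carry_out", "data": {"deltas": [[-0.25,-0.22,0,0,-1],[-0.5,-0.45,0,0,-1],[-0.75,-0.68,0,0,-1],[-1,-0.9,0,0,-1],[-1,-0.9,0,0,-1]]}}

```text
clock: 2.95
position: [0.3731, 0.2746, 0.2202]
ee_rot: [0.121, 0.993, 0.0, 0.0]
ft_force: [-0.3, 0.5, 0.4]
grip_width: 0.003
grasp_force: 0.0
```

{"op": "carry_out", "data": {"deltas": [[-0.25,-0.22,0,0,-1],[-0.5,-0.45,0,0,-1],[-0.75,-0.68,0,0,-1],[-1,-0.9,0,0,-1],[-1,-0.9,0,0,-1]]}}

```text
clock: 3.58
position: [0.4867, 0.1083, 0.2199]
ee_rot: [0.121, 0.993, -0.0, 0.0]
ft_force: [-0.2, 0.1, -0.6]
grip_width: -0.001
grasp_force: 0.0
```

{"op": "carry_out", "data": {"deltas": [[-0.04,-0.25,0,0,-1],[-0.08,-0.5,0,0,-1],[-0.12,-0.75,0,0,-1],[-0.14,-0.95,0,0,-1],[-0.14,-0.95,0,0,-1],[-0.14,-0.95,0,0,-1]]}}

```text
clock: 4.32
position: [0.4723, -0.0311, 0.2198]
ee_rot: [0.117, 0.993, 0.0, 0.0]
ft_force: [0.7, 0.6, 0.4]
grip_width: -0.003
grasp_force: 0.0
```

{"op": "carry_out", "data": {"deltas": [[0,-0.04,0.3,0,-1],[0,-0.04,0.6,0,-1],[0,-0.04,0.85,0,-1],[0,-0.04,1,0,-1],[0,-0.04,1,0,-1]]}}

```text
clock: 4.95
position: [0.4696, -0.0375, 0.0684]
ee_rot: [0.117, 0.993, -0.001, -0.002]
ft_force: [0.1, 0.3, 0.5]
grip_width: -0.002
grasp_force: 0.0
```

{"op": "carry_out", "data": {"deltas": [[0,0,0.07,0,-1],[0,0,0.13,0,-1],[0,0,0.13,0,-1],[0,0,0.13,0,-1]]}}

```text
clock: 5.45
position: [0.4708, -0.0391, 0.0506]
ee_rot: [0.119, 0.993, 0.0, 0.0]
ft_force: [-0.3, 0.1, 0.7]
grip_width: 0.002
grasp_force: 0.0
```

Run:
```python
from h import *
T=camera("top");S=camera("scene")
a=cv2.resize(T["img"][120:255,215:400],None,fx=2.16,fy=2.96*.73,interpolation=cv2.INTER_CUBIC);b=cv2.resize(S["img"][165:300,150:350],(400,a.shape[0]),interpolation=cv2.INTER_CUBIC)
save(np.hstack([a,b]),"low.png")
```

```text
(no output)
```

View pics/low.png

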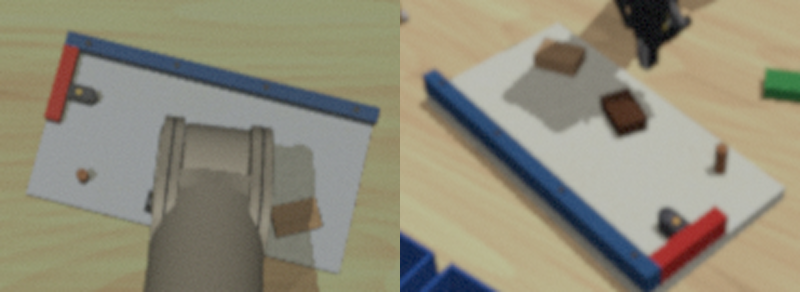

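Scene crop: the finger is at (648,62), just behind the walnut at (622,112), which hasn't been touched. I'll start the push towards the rail.

{"op": "carry_out", "data": {"deltas": [[0,0.035,0,0,-1],[-0.03,0.035,0,0,-1],[-0.07,0.035,0,0,-1],[-0.1,0.035,0,0,-1],[-0.13,0.035,0,0,-1],[-0.16,0.035,0,0,-1],[-0.19,0.035,0,0,-1],[-0.22,0.035,0,0,-1],[-0.25,0.035,0,0,-1],[-0.28,0.035,0,0,-1],[-0.31,0.035,0,0,-1],[-0.34,0.035,0,0,-1],[-0.37,0.035,0,0,-1],[-0.4,0.035,0,0,-1],[-0.4,0.035,0,0,-1]]}}

```text
clock: 7.42
position: [0.5305, -0.0482, 0.0503]
ee_rot: [0.119, 0.993, -0.0, 0.0]
ft_force: [-0.2, 0.3, 0.5]
grip_width: 0.005
grasp_force: 0.0
```

```bash
cat > w.py <<'E'
from m import *
import sys
# scene-camera frame of jig
cor=np.array([.7058,.1159]);yj=np.array([.2350,.9720]);xj=np.array([.9720,-.2350])
c=camera("scene");P=cloud(c);z=P[...,2]
hsv=cv2.cvtColor(c["img"],cv2.COLOR_RGB2HSV)
J=np.stack([(P[...,:2]-cor)@xj,(P[...,:2]-cor)@yj],-1)*1000
for o in outline_of("walnut",c)[:3]:
    m=o["region"]&(z>.033)&(z<.042)&(J[...,0]>-200)&(J[...,0]<5)
    if m.sum()>50:
        r=cv2.minAreaRect(J[m].astype(np.float32)); print(m.sum(),o["conf"],np.round(r[0],1),np.round(r[1],1),round(r[2],1))
ob=manip.get_obs();d=ob["position"][:2]-np.array([.7025,.1152]);print("tcp jig",d@xj,d@yj,ob["position"][2],"F jig",ob["ft_force"][:2]@xj,ob["ft_force"][:2]@yj)
if len(sys.argv)>1: save(cv2.resize(c["img"][165:300,150:350],None,fx=4,fy=4,interpolation=cv2.INTER_CUBIC),sys.argv[1])
E
python3 w.py push1.png
```

```text
244 0.62 [-137.2 -192.7] [61.4 41.5] 69.8
562 0.38 [ -84.4 -189.9] [416.  178.8] 90.0
tcp jig -0.12919555989913348 -0.19929202233294632 0.050199975450852447 F jig -0.2967195350645543 0.4608251308691702
```

View pics/push1.png

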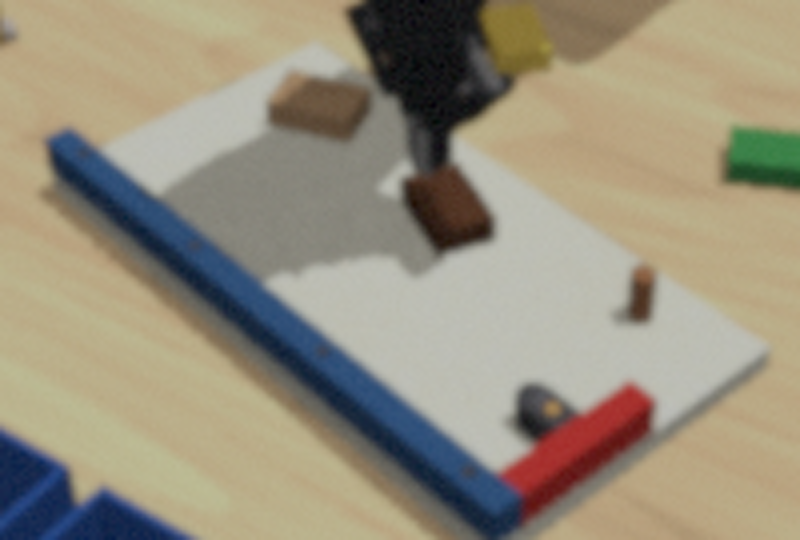

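Run:
```python
from h import *
c=camera("scene");p=manip.get_obs()["position"]
for dz in(0,-.022): print(dz,px(c,p+[0,0,dz]), (px(c,p+[0,0,dz])-[150,165])*4)
P=cloud(c)
for (u,v) in((430,165),(430,150),(425,135),(440,120),(450,185),(448,215)): 
    print(u,v,P[165+v//4,150+u//4])
T=camera("top");P=cloud(T);m=P[...,2]>.06
print(p,manip.get_obs()["joint_pos"])
```

```text
0 [257.19480928 209.10149204] [428.77923713 176.40596818]
-0.022 [257.29455131 215.98501206] [429.17820525 203.94004825]
430 165 [ 0.5426793  -0.03957774  0.07205678]
430 150 [ 0.54283429 -0.0392948   0.08444019]
425 135 [ 0.54032102 -0.04382865  0.09288313]
440 120 [ 0.55065333 -0.02493732  0.11623934]
450 185 [ 0.51566668 -0.04373455  0.03655788]
448 215 [ 0.53572136 -0.03000105  0.03414578]
[ 0.53006351 -0.04811183  0.05024683] [-0.49438349  0.32861579  0.57883954  1.91743505 -0.21780505  0.95761262
  1.51939865]
```

The camera puts the fingertip bottom at z≈0.062 while the TCP reads 0.050. So the tip sits about 34 mm higher than I assumed, and it passed over the walnut without touching it (force 0). I'll back off and go lower, checking by camera.

{"op": "carry_out", "data": {"deltas": [[0.2,0,0,0,-1],[0.4,0,0,0,-1],[0.4,0,0,0,-1],[0.4,0,0.06,0,-1],[0.4,0,0.12,0,-1],[0.4,0,0.12,0,-1],[0.4,0,0.12,0,-1]]}}

```text
clock: 8.55
position: [0.472, -0.0342, 0.0321]
ee_rot: [0.119, 0.993, -0.0, -0.0]
ft_force: [0.4, -0.0, 1.0]
grip_width: 0.005
grasp_force: 0.0
```

```bash
cat > tip.py <<'E'
from h import *
np.set_printoptions(precision=3,suppress=True)
c=camera("scene");P=cloud(c);p=manip.get_obs()["position"]
d=P-p; m=(abs(d[...,0])<.03)&(abs(d[...,1])<.03)&(P[...,2]>.022)
S=c["img"].max(-1).astype(int)-c["img"].min(-1); m&=(S<22)&(c["img"].max(-1)<125)
Q=P[m];z=np.sort(Q[:,2]);print(p,len(z),"lowest",z[:12]); q=Q[Q[:,2]<z[0]+.02]; print("x",np.percentile(q[:,0],[5,50,95]),"y",np.percentile(q[:,1],[5,50,95]))
E
python3 tip.py; python3 w.py push2.png
```

```text
[ 0.472 -0.034  0.032] 898 lowest [0.034 0.035 0.036 0.038 0.046 0.048 0.05  0.05  0.052 0.052 0.053 0.053]
x [0.482 0.486 0.499] y [-0.055 -0.032 -0.028]
256 0.7 [-137.  -192.3] [64.  40.6] 72.4
tcp jig -0.1888537603787794 -0.19918971916579803 0.03243880024740624 F jig -0.7688038080174031 0.06109137616371004
```

View pics/push2.png

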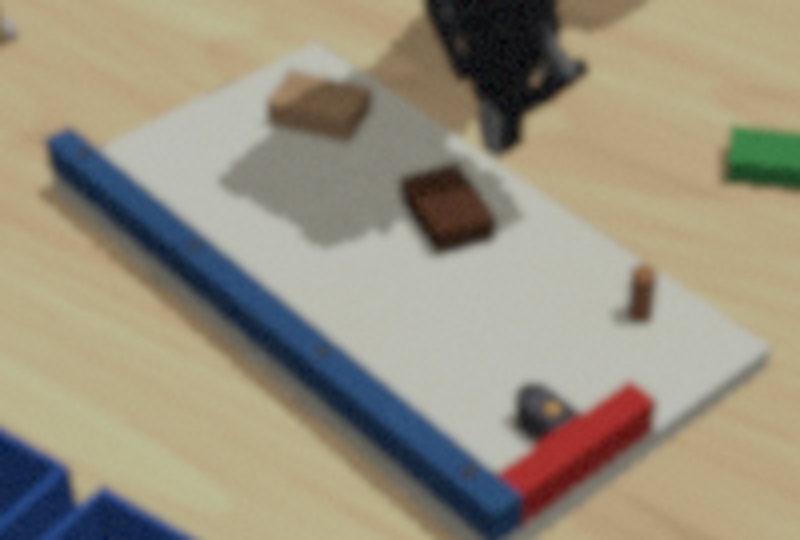

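Finger tip at crop (500,148), just outside the board's near edge, and the walnut is unmoved at (448,208). The tip is at z≈0.046, so I'll lower it 16 mm more.

{"op": "carry_out", "data": {"deltas": [[0,0,0.03,0,-1],[0,0,0.06,0,-1],[0,0,0.09,0,-1],[0,0,0.11,0,-1],[0,0,0.11,0,-1],[0,0,0.11,0,-1]]}}

```text
clock: 9.45
position: [0.472, -0.034, 0.0159]
ee_rot: [0.119, 0.993, 0.0, 0.0]
ft_force: [0.1, -0.2, -0.6]
grip_width: 0.002
grasp_force: 0.0
```

```bash
python3 tip.py
```

```text
[ 0.472 -0.034  0.016] 891 lowest [0.025 0.028 0.028 0.029 0.03  0.03  0.031 0.032 0.032 0.032 0.032 0.034]
x [0.479 0.484 0.495] y [-0.05  -0.031 -0.021]
```

{"op": "carry_out", "data": {"deltas": [[-0.03,0,0,0,-1],[-0.06,0,0,0,-1],[-0.09,0,0,0,-1],[-0.12,0,0,0,-1],[-0.15,0,0,0,-1],[-0.18,0,0,0,-1],[-0.21,0,0,0,-1],[-0.24,0,0,0,-1],[-0.27,0,0,0,-1],[-0.3,0,0,0,-1],[-0.33,0,0,0,-1],[-0.36,0,0,0,-1],[-0.36,0,0,0,-1]]}}

```text
clock: 11.12
position: [0.5247, -0.0468, 0.0158]
ee_rot: [0.119, 0.993, -0.0, 0.0]
ft_force: [-0.0, -0.5, -0.2]
grip_width: -0.0
grasp_force: 0.0
```

```bash
python3 w.py push3.png
```

```text
279 0.76 [-105.3 -183.2] [44.  61.6] 5.8
tcp jig -0.13511044226396257 -0.19926024256261482 0.015748614737741775 F jig 0.5905801659718626 0.2610081590729292
```

View pics/push3.png

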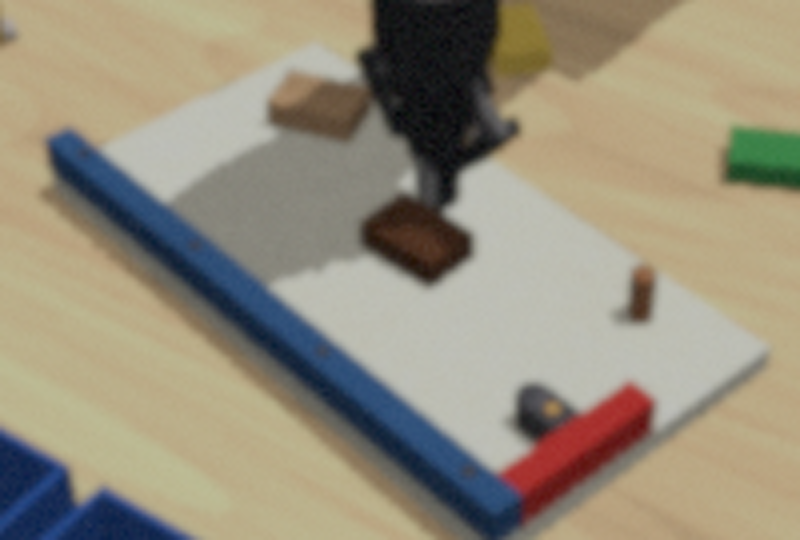

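The block is moving and its 20° askew is gone, slightly over-rotated (about 6°): block at crop (418,240), finger at (440,200). I'll shift the finger towards its centre and go on.

{"op": "carry_out", "data": {"deltas": [[0.07,0,0,0,-1],[0.08,0.07,0,0,-1],[0.08,0.15,0,0,-1],[0.04,0.15,0,0,-1],[0,0.15,0,0,-1],[-0.03,0.15,0,0,-1],[-0.06,0.15,0,0,-1],[-0.09,0.15,0,0,-1],[-0.12,0.15,0,0,-1],[-0.15,0.15,0,0,-1],[-0.18,0.15,0,0,-1],[-0.21,0.15,0,0,-1],[-0.24,0.15,0,0,-1],[-0.27,0.15,0,0,-1],[-0.3,0.15,0,0,-1],[-0.3,0.15,0,0,-1]]}}

```text
clock: 13.22
position: [0.5738, -0.0356, 0.0158]
ee_rot: [0.119, 0.993, -0.0, 0.0]
ft_force: [-0.8, -0.7, -0.9]
grip_width: 0.001
grasp_force: 0.0
```

```bash
python3 w.py
```

```text
293 0.74 [ -58.6 -189. ] [64.2 39.9] 81.1
tcp jig -0.09010277399667435 -0.1767934676690975 0.015756469006339344 F jig -0.609948908147288 0.09368204002527857
```

{"op": "carry_out", "data": {"deltas": [[0.07,0,0,0,-1],[0.08,-0.05,0,0,-1],[0.08,-0.1,0,0,-1],[0.04,-0.1,0,0,-1],[0.0,-0.1,0,0,-1],[-0.03,-0.1,0,0,-1],[-0.06,-0.1,0,0,-1],[-0.09,-0.1,0,0,-1],[-0.12,-0.1,0,0,-1],[-0.15,-0.1,0,0,-1],[-0.18,-0.1,0,0,-1],[-0.2,-0.1,0,0,-1],[-0.2,-0.1,0,0,-1]]}}

```text
clock: 14.95
position: [0.5992, -0.0572, 0.0158]
ee_rot: [0.119, 0.993, -0.0, 0.0]
ft_force: [-0.3, 0.4, 0.3]
grip_width: 0.003
grasp_force: 0.0
```

```bash
python3 w.py
```

```text
307 0.67 [ -28.3 -184.4] [41.  63.7] 3.9
tcp jig -0.06012321073673234 -0.19176803727712505 0.01578510447902325 F jig 0.25357468818202844 0.08782609307446662
```

{"op": "carry_out", "data": {"deltas": [[0.04,0,0,0,-1],[0.04,0.05,0,0,-1],[0.02,0.05,0,0,-1],[0,0.05,0,0,-1],[-0.01,0.05,0,0,-1],[-0.02,0.05,0,0,-1],[-0.03,0.05,0,0,-1],[-0.04,0.05,0,0,-1],[-0.05,0.05,0,0,-1],[-0.05,0.05,0,0,-1]]}}

```text
clock: 16.3
position: [0.6082, -0.0515, 0.0158]
ee_rot: [0.119, 0.993, 0.0, 0.0]
ft_force: [-0.4, -0.0, -0.1]
grip_width: 0.001
grasp_force: 0.0
```

{"op": "carry_out", "data": {"deltas": [[-0.01,0,0,0,-1],[-0.015,0,0,0,-1],[-0.02,0,0,0,-1],[-0.02,0,0,0,-1]]}}

```text
clock: 16.8
position: [0.6089, -0.0517, 0.0154]
ee_rot: [0.119, 0.993, 0.0, -0.002]
ft_force: [-10.3, 2.5, 7.5]
grip_width: -0.002
grasp_force: 5.3
```

{"op": "carry_out", "data": {"deltas": [[0.1,0,0,0,-1],[0.2,0,0,0,-1],[0.2,-0.2,0,0,-1],[0.2,-0.45,0,0,-1],[0.2,-0.45,0,0,-1],[0.2,-0.45,0,0,-1]]}}

```text
clock: 17.55
position: [0.5662, -0.1103, 0.0158]
ee_rot: [0.119, 0.993, 0.0, 0.0]
ft_force: [-0.7, 0.3, -0.2]
grip_width: -0.001
grasp_force: 0.0
```

```bash
python3 w.py rail.png
```

```text
255 0.66 [ -23.  -185.3] [36.2 61.2] 2.1
tcp jig -0.07954285592179594 -0.250437912537466 0.015717455108125132 F jig 0.4499069724870521 -0.10386905289347761
```

View pics/rail.png

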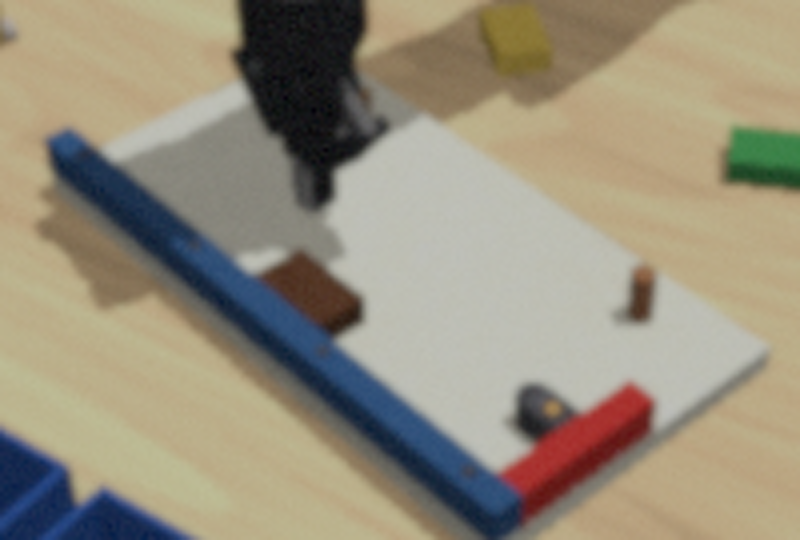

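The block lies along the rail (crop (310,290)), and the finger is clear at (315,195), off its tail end. I'll move in behind the end and slide.

{"op": "carry_out", "data": {"deltas": [[-0.1,0,0,0,-1],[-0.2,0,0,0,-1],[-0.3,0,0,0,-1],[-0.38,0,0,0,-1],[-0.38,0,0,0,-1],[-0.38,0,0,0,-1]]}}

```text
clock: 18.4
position: [0.6209, -0.124, 0.0156]
ee_rot: [0.119, 0.993, 0.0, -0.0]
ft_force: [-0.5, -0.1, -0.1]
grip_width: -0.001
grasp_force: 0.0
```

{"op": "carry_out", "data": {"deltas": [[0,0.04,0,0,-1],[0,0.08,0,0,-1],[0,0.11,0,0,-1],[0,0.14,0,0,-1],[-0.003,0.17,0,0,-1],[-0.005,0.2,0,0,-1],[-0.008,0.23,0,0,-1],[-0.01,0.26,0,0,-1],[-0.013,0.29,0,0,-1],[-0.015,0.32,0,0,-1],[-0.018,0.35,0,0,-1],[-0.02,0.38,0,0,-1],[-0.02,0.38,0,0,-1]]}}

```text
clock: 20.02
position: [0.6379, -0.0688, 0.0158]
ee_rot: [0.118, 0.993, 0.0, 0.0]
ft_force: [-0.2, 0.1, 0.5]
grip_width: 0.001
grasp_force: 0.0
```

```bash
python3 w.py slide.png
```

```text
267 0.92 [ -22.3 -149.8] [36.8 59.2] 0.7
tcp jig -0.01951854135344006 -0.19467947755078135 0.015809650144322847 F jig -0.006483447172149697 -0.20486219971120875
```

View pics/slide.png

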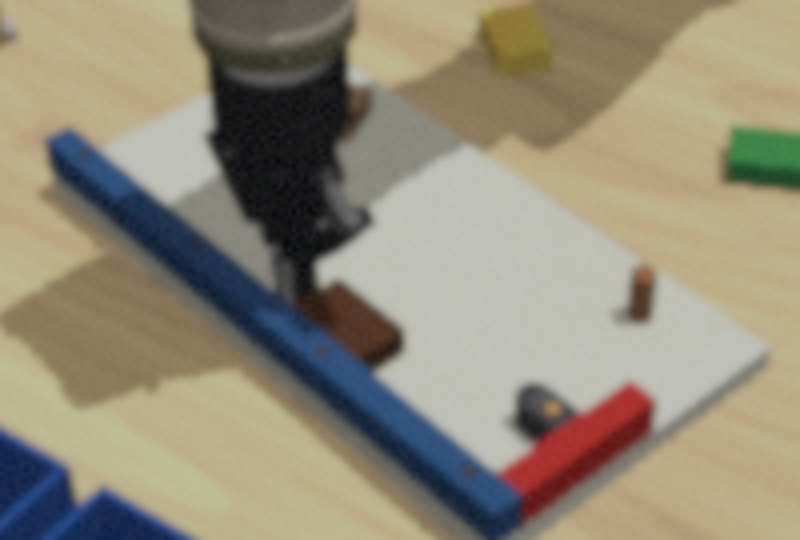

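The block is flat on the rail at crop (355,325), with the finger pushing behind it at (290,285). I'll keep sliding.

{"op": "carry_out", "data": {"deltas": [[0,0.03,0,0,-1],[0,0.07,0,0,-1],[0,0.11,0,0,-1],[-0.002,0.15,0,0,-1],[-0.002,0.19,0,0,-1],[-0.004,0.23,0,0,-1],[-0.004,0.27,0,0,-1],[-0.006,0.31,0,0,-1],[-0.006,0.35,0,0,-1],[-0.008,0.39,0,0,-1],[-0.008,0.43,0,0,-1],[-0.01,0.47,0,0,-1],[-0.01,0.51,0,0,-1],[-0.01,0.55,0,0,-1],[-0.01,0.58,0,0,-1],[-0.01,0.58,0,0,-1]]}}

```text
clock: 22.12
position: [0.6598, 0.0153, 0.0158]
ee_rot: [0.118, 0.993, 0.0, 0.0]
ft_force: [0.2, 0.1, -0.1]
grip_width: 0.0
grasp_force: 0.0
```

```bash
python3 w.py
```

```text
324 0.66 [-22.1 -62.3] [60.3 39.1] 87.2
tcp jig -0.01798725486479996 -0.10784543376287375 0.0158242465218661 F jig 0.1825421889920639 -1.0272290047050667
```

{"op": "carry_out", "data": {"deltas": [[0,0.03,0,0,-1],[0,0.06,0,0,-1],[0,0.09,0,0,-1],[0,0.12,0,0,-1],[0,0.15,0,0,-1],[0,0.17,0,0,-1],[0,0.19,0,0,-1],[0,0.2,0,0,-1],[0,0.2,0,0,-1]]}}

```text
clock: 23.35
position: [0.6667, 0.044, 0.0158]
ee_rot: [0.119, 0.993, 0.0, -0.0]
ft_force: [-1.3, -0.1, 0.4]
grip_width: -0.001
grasp_force: 0.0
```

{"op": "carry_out", "data": {"deltas": [[0,0.007,0,0,-1],[0,0.014,0,0,-1],[0,0.02,0,0,-1],[0,0.02,0,0,-1]]}}

```text
clock: 23.85
position: [0.6671, 0.0459, 0.0157]
ee_rot: [0.119, 0.993, -0.0, -0.0]
ft_force: [-2.9, -4.5, 0.8]
grip_width: -0.001
grasp_force: 2.1
```

{"op": "carry_out", "data": {"deltas": [[0,0.006,0,0,-1],[0,0.01,0,0,-1],[0,0.01,0,0,-1]]}}

```text
clock: 24.22
position: [0.6671, 0.0461, 0.0156]
ee_rot: [0.119, 0.993, -0.001, -0.001]
ft_force: [-4.7, -7.5, 1.5]
grip_width: -0.003
grasp_force: 4.0
```

{"op": "carry_out", "data": {"deltas": [[0.01,-0.07,0,0,-1],[0.02,-0.2,0,0,-1],[0.3,-0.5,0,0,-1],[0.6,-0.7,0,0,-1],[0.6,-0.7,0,0,-1],[0.6,-0.7,0,0,-1],[0.6,-0.7,0,0,-1]]}}

```text
clock: 25.1
position: [0.5568, -0.0322, 0.0161]
ee_rot: [0.118, 0.993, 0.0, 0.001]
ft_force: [-0.8, 0.4, 1.1]
grip_width: 0.0
grasp_force: 0.0
```

```bash
cat >> w.py <<'E'
top=camera("top")
A=cv2.resize(c["img"][225:300,220:310],(480,400),interpolation=cv2.INTER_CUBIC);B=cv2.resize(top["img"][130:190,230:290],(320,400),interpolation=cv2.INTER_CUBIC)
save(np.hstack([A[:, :],B]),"pocket.png")
E
python3 w.py
```

```text
301 0.66 [-22.6 -35.2] [57.1 36.5] 87.2
tcp jig -0.10734193041709339 -0.17771820298937444 0.015840629127502837 F jig 1.17581969120416 1.1049133026596367
```

View pics/pocket.png

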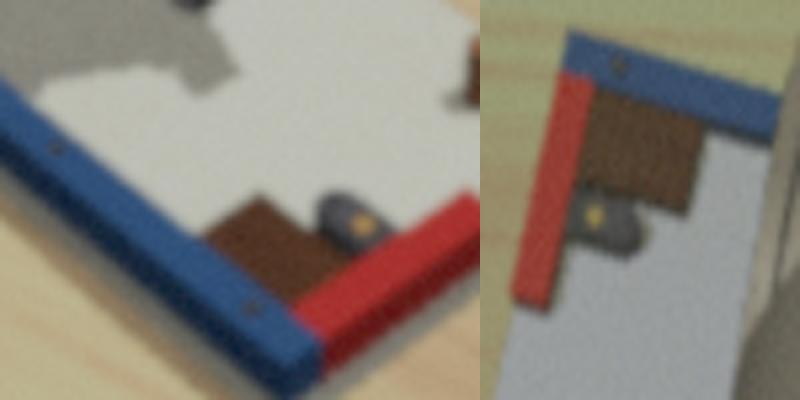

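The walnut is in the pocket against the stop, and the keeper is clear. Its measured angle (87°) suggests the tail may be 1–2 mm off the rail, so I'll nudge the protruding tail gently.

{"op": "carry_out", "data": {"deltas": [[-0.22,0,0,0,-1],[-0.22,0.2,0,0,-1],[-0.22,0.45,0,0,-1],[-0.22,0.65,0,0,-1],[-0.22,0.77,0,0,-1],[-0.22,0.77,0,0,-1],[-0.27,0.77,0,0,-1],[-0.3,0.77,0,0,-1],[-0.33,0.77,0,0,-1],[-0.34,0.77,0,0,-1],[-0.35,0.77,0,0,-1],[-0.35,0.77,0,0,-1]]}}

```text
clock: 26.75
position: [0.6338, 0.0673, 0.0158]
ee_rot: [0.119, 0.993, 0.0, -0.0]
ft_force: [0.5, -0.0, -0.9]
grip_width: 0.002
grasp_force: 0.0
```

{"op": "carry_out", "data": {"deltas": [[-0.007,0,0,0,-1],[-0.014,0,0,0,-1],[-0.02,0,0,0,-1],[-0.02,0,0,0,-1]]}}

```text
clock: 27.25
position: [0.6367, 0.0665, 0.0158]
ee_rot: [0.119, 0.993, 0.0, 0.0]
ft_force: [0.2, 0.2, -0.5]
grip_width: -0.003
grasp_force: 0.0
```

{"op": "carry_out", "data": {"deltas": [[-0.005,0,0,0,-1],[-0.01,0,0,0,-1],[-0.013,0,0,0,-1],[-0.013,0,0,0,-1]]}}

```text
clock: 27.75
position: [0.6375, 0.0663, 0.0157]
ee_rot: [0.119, 0.993, 0.0, -0.001]
ft_force: [-6.0, 1.1, 4.1]
grip_width: -0.001
grasp_force: 3.2
```

{"op": "carry_out", "data": {"deltas": [[0.05,0,0,0,-1],[0.12,-0.1,0,0,-1],[0.15,-0.3,0,0,-1],[0.15,-0.3,-0.3,0,-1],[0.15,-0.3,-0.7,0,-1],[0.15,-0.3,-1,0,-1],[0.15,-0.3,-1,0,-1],[0.15,-0.3,-1,0,-1]]}}

```text
clock: 28.75
position: [0.6057, 0.0278, 0.1652]
ee_rot: [0.118, 0.993, 0.0, -0.0]
ft_force: [-0.1, 0.6, -0.2]
grip_width: -0.004
grasp_force: 0.0
```

{"op": "carry_out", "data": {"deltas": [[0.3,-0.3,0,0,-1],[0.6,-0.6,0,0,-1],[0.9,-0.9,0,0,-1],[1,-1,0,0,-1],[1,-1,0,0,-1],[1,-1,0,0,-1]]}}

```text
clock: 29.5
position: [0.4253, -0.0822, 0.1653]
ee_rot: [0.118, 0.993, -0.0, -0.0]
ft_force: [-0.2, -0.3, -0.5]
grip_width: 0.0
grasp_force: 0.0
```

```bash
python3 w.py
python3 - <<'E'
from m import *
c=camera("top");P=cloud(c);cor=np.array([.6991,.1147]);yj=np.array([.2350,.9720]);xj=np.array([.9720,-.2350])
J=np.stack([(P[...,:2]-cor)@xj,(P[...,:2]-cor)@yj],-1)*1000
for q in("walnut","maple"):
  for o in outline_of(q,c)[:3]:
    m=o["region"]&(P[...,2]>.033)&(P[...,2]<.043)
    if 50<m.sum()<600: r=cv2.minAreaRect(J[m].astype(np.float32));print(q,m.sum(),np.round(r[0],1),np.round(r[1],1),round(r[2],1))
E
```

```text
297 0.89 [-23.3 -35.9] [55.3 36.3] 88.3
tcp jig -0.22286736417968023 -0.2570373813549261 0.16538124855715464 F jig 0.14207249222961815 -0.10323446483408844
walnut 288 [-19.3 -29.6] [41.2 60.6] 0.2
maple 274 [-19.8 -30.6] [40.5 58.7] 0.9
```

The top camera puts the walnut at (-19.3, -29.6) mm, 0.2° off; the seated pose is (-20, -30). I'll hand the job in.

```bash
python3 -c "
from h import *
print(ticket.hand_in())"
```

```text
the job is handed in; nothing more can be done
None
```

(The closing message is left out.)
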